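# Hang the valve bin on the hooded louvre rail

### The job

Swing the rack's clear hood up and back until it stays fully open by itself. Then take the loose bin that has a hooked lip, keep it upright, and hang it by its lip over the top rail of the rack, in the free place beside the bin already hanging there, and let go. Leave the other things on the table where they are.

Things in the scene. Friction and masses are not known exactly. Their poses are not given: they have to be found in the camera images.
- rail (a point): Middle of the top edge of the rack's top rail, 125 mm above the table. The rail is an upright steel plate 5 mm thick (this point is mid-thickness) with a rounded top edge, 360 mm long along this frame's y axis; its front face continues 60 mm down. The frame's x axis points to the rack's back, away from the side where bins hang, z up. A white sheet stands 20 mm behind the rail, up to 90 mm high. At the rail's two ends are white posts 185 mm high. The rack is fixed.
- hood_hinge (a point): Middle of the hood's hinge axis, which runs along the rail (y of this frame), 175 mm above the table and 12.5 mm behind the rail's centre plane. Same axes as the rail frame.
- hood (a joint): Hood angle in rad: 0 shut (hood level over the rail), 1.75 fully open against its stop (leaning a little back past upright). Its weight and gas spring go over centre at about 1.15: let go below that it falls shut, above that it is driven open to the stop and stays. Lifting it at the handle takes about 2 N.
- hood_handle (a point): Middle of the hood's handle: a straight round steel bar 12 mm thick and 120 mm long, parallel to the hinge, on two legs. With the hood shut it lies 135 mm in front of the hinge axis and 45 mm above it (220 mm above the table), 45 mm above the clear hood plate (4 mm thick, reaching 150 mm in front of the hinge, 360 mm wide). It turns with the hood: at 1.75 it lies about 68 mm behind the hinge axis and 125 mm above it, with the plate on its front side.
- bin_center (a point): Centre, half-way up, of the loose white plastic bin with the hooked lip, holding a few valves. 120 mm long (x), 64 mm wide (y), 60 mm high, walls 3 mm; it stands upright on the table. x points to its high rear wall, which carries the lip; the front end is cut down to 33 mm over its first 32 mm. About 0.16 kg.
- bin_lip (a point): On the same bin: top of the slot inside its hooked lip, 65 mm behind the bin's centre along its x axis and 27 mm above it. The slot is 10 mm wide, between the rear wall and the down-turned lip (3 mm thick, 15 mm deep below this point), and open below; the lip is 64 mm wide. Hung properly, this point lies at the rail's top edge.
- hung_bin_center (a point): Centre, half-way up, of an identical bin already hanging on the rail and fixed there, 85 mm to one side of the rail's middle; the free place is the other half of the rail.
- plain_bin_center (a point): Centre, half-way up, of a loose bin of the same size and colour but without a lip and with all four walls full height, standing on the table. Leave it.
- gel_bottle: White plastic bottle, 60 mm across, 170 mm high, standing on the table; origin under its centre. Leave it.
- bowl: Steel bowl, 100 mm across, 45 mm high; origin under its centre. Leave it.
Things that resemble listed ones, but are neither listed nor needed, are in the scene too. What is shaped like the part that bears bin_center but yellow is not meant.

How it is judged:
By the outcome, as a careful person would: the job done as asked, in the order asked, and still so for the second after the job is handed in, with the robot touching nothing.
It also fails if it takes over 62 s, if anything falls off the work surface, if the arm or the gripper's body presses on something with over 40 N, if the wrist force passes 120 N, or if a joint passes its speed limit or range.

### The arm

A 6-joint arm with a two-finger parallel gripper is mounted at the origin on the work surface. World frame = base frame: x ahead of the robot, y to its left, z up, the work surface at z = 0. Lengths are in mm, angles in rad, forces in N, time in s.
With the tool pointing down it reaches from about 350 to 725 mm from the base axis. Payload 4.3 kg.
Tool frame: the origin (TCP) lies at the very end of the fingers, on their centre line; the grasp point (between the pads) lies 19 mm behind it; z points along the fingers, x is the direction in which the jaws open and shut, and the axes are right-handed (so a half turn about z gives the same grasp; the last joint's range is limited). The gripper opens to 85 mm and grips with 20 to 120 N. Pads are 22 mm wide; open, the fingers measure 114 mm over their backs; the gripper's body (76 mm by 85 mm) begins 54 mm behind the grasp point. The pads swing forward as they close: fully open they stand 13 mm farther back than shut.
Start: joints at [-1.39, 0.377, 0.081, 1.274, 0, 1.46], TCP at [164.874, -550.893, 231.329] pointing down, gripper open.
Joint ranges: [-2.72, 2.72], [-0.84, 1.66], [-1.02, 1.22], [-1.77, 2.12], [-1.37, 1.28], [-3.14, 3.14]. Speed limits (rad/s): [2.57, 2.57, 3.14, 3.14, 3.14, 3.14].

### API

Orientations are given as a unit quaternion [w, x, y, z].
In Python, from station import arm gives the robot as it stands. Calls block until the motion is done:
- arm.reach(position, orientation): joint-space move of the TCP to a pose.
- arm.servo_line(position, frame=None, rate=150, threshold=None): straight line of the TCP; frame=None keeps the orientation; rate is the mean speed in mm/s. With threshold (N) it stops when the force on the tool has changed by that much, and returns True; else False.
- arm.move_j(angles): joint-space move.
- arm.move_gripper(opening): finger opening in mm; the grip force is fixed at half the most; returns when the fingers have stopped.
- arm.wait(seconds).
- arm.inverse_kinematics(position, orientation): joint angles nearest the present ones, or None.
- arm.camera(name): name is "scene" or "top" or "wrist"; returns a dict with "image" (420x560x3 uint8, blue, green, red), "depth" (420x560 float32, mm along the optical axis (not along the pixel's ray), 0 where there is no reading), "vfov" (degrees; the focal length in pixels is half the picture's height over the tangent of half this angle, whatever the lens; pixels are square), "cx", "cy" (the principal point, pixels), "cam_to_world" (4x4, takes a point from camera to world coordinates). Camera axes: x right, y down, z forward; pixel columns grow to the right and rows downward; lengths in mm; the calibration is good to about 2 mm. A picture is of the moment at which its call begins.
A pose or a line that the arm cannot do raises arm.PlanningError and nothing moves.
- arm.job_done(): hands the job in, once; it reports no verdict.
Readings, each from a call of its own:
- arm.get_time(): time.
- arm.get_joint_positions(): joint angles.
- arm.get_joint_velocities(): joint speeds.
- arm.get_effort(): joint torques, N m.
- arm.get_eef_pos(): TCP position.
- arm.get_tcp_rot(): TCP orientation.
- arm.get_contact_force(): force on the tool from outside, world axes, zero at the start.
- arm.get_torque(): the same for the moment, N m.
- arm.get_width(): finger opening in mm.
Only numpy, scipy, OpenCV 4.12 (cv2) and the standard library are available. Lean on these libraries where they do the work, as an engineer would, in place of code of your own. Each camera call takes 0.05 s, during which the arm holds its last target. There are 200 camera calls.

## Working session

There is one attempt and no reset: what is moved stays moved. The work goes in short steps, each a Python script; the robot and the scene stay as the last script left them, time stands still between calls to the robot, and variables do not carry over. Pictures are saved under pics/ and viewed, about 8 in all and at most 12, crops included, and the job is handed in when it is done.

```bash
mkdir -p pics; ls
cat > h.py <<'E'
import numpy as np, cv2
from station import arm
def snap(name,fn=None):
    c=arm.camera(name)
    if fn: cv2.imwrite('pics/'+fn,c['image'])
    np.savez('/tmp/'+name+'.npz',**{k:np.asarray(v) for k,v in c.items()})
    return c
def load(name): return dict(np.load('/tmp/'+name+'.npz'))
def cloud(c):
    f=210/np.tan(np.radians(float(c['vfov']))/2)
    v,u=np.mgrid[0:420,0:560]; d=c['depth']
    P=np.stack([(u-c['cx'])*d/f,(v-c['cy'])*d/f,d,np.ones_like(d)],-1)@np.asarray(c['cam_to_world']).T
    return P[...,:3]
E
python3 - <<'E'
from h import *
a=snap('scene','s1.png');b=snap('top','t1.png')
for c in(a,b):print(c['vfov'],c['cx'],c['cy'],np.round(c['cam_to_world'],3).tolist(),(c['depth']>0).mean())
print(arm.get_time(),arm.get_tcp_rot())
E
```

```text
pics
46.15239192393075 279.07708664875577 206.1490360632084 [[0.519, 0.485, -0.703, 1602.838], [0.855, -0.294, 0.428, -741.876], [0.001, -0.824, -0.567, 1092.672], [0.0, 0.0, 0.0, 1.0]] 0.9903656462585034
53.507153263474464 281.44224631798585 207.07120041727038 [[-0.017, -0.993, 0.114, 332.398], [-1.0, 0.017, 0.001, -48.557], [-0.003, -0.114, -0.994, 1405.849], [0.0, 0.0, 0.0, 1.0]] 0.9960799319727891
0.1 [-6.04681978e-04  8.02095411e-01 -5.97195220e-01 -6.74849279e-04]
```

View pics/s1.png

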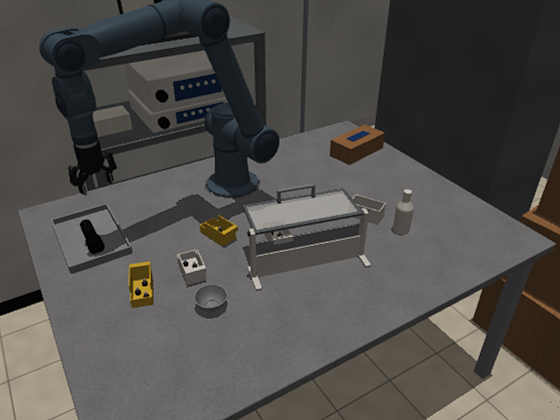

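View pics/t1.png

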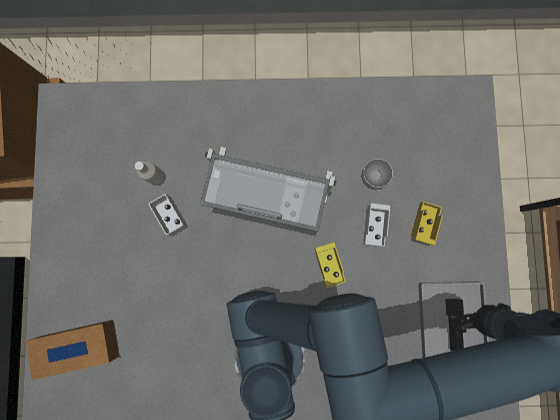

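The robot is at the bottom of the top view. The rack is at about (267,192), with its hinge on the far side and its handle at (262,212). The hung bin is in the right half (293,203), and the white bins are at (377,225) and (167,213). Next I'll zoom in on both bins and measure.

Run:
```python
from h import *
t=load('top');s=load('scene')
def crop(c,u,v,r=30):return cv2.resize(c['image'][v-r:v+r,u-r:u+r],(300,300),interpolation=cv2.INTER_CUBIC)
m=np.vstack([np.hstack([crop(t,377,225),crop(t,167,213)]),np.hstack([crop(s,192,266),crop(s,366,208)])])
cv2.imwrite('pics/c1.png',m)
P=cloud(t)
# rack, top view
def rect(mask,n):
    q=P[mask][:,:2].astype(np.float32); r=cv2.minAreaRect(q);print(n,len(q),r,'z',np.percentile(P[mask][:,2],[5,50,95]).round(1))
v,u=np.mgrid[0:420,0:560]
def win(u0,u1,v0,v1):return(u>=u0)&(u<=u1)&(v>=v0)&(v<=v1)
Z=P[...,2]
w=win(195,345,140,235)
for lo,hi in((60,110),(110,150),(165,172),(172,182),(178,195),(205,240)): 
    mk=w&(Z>lo)&(Z<hi)
    if mk.sum()>3: rect(mk,(lo,hi))
rect(win(350,400,195,255)&(Z>12)&(Z<80),'binR');rect(win(140,190,190,240)&(Z>12)&(Z<80),'binL')
rect(win(350,400,155,190)&(Z>12)&(Z<80),'bowl');rect(win(130,165,150,190)&(Z>12)&(Z<200),'bottle')
rect(win(312,348,240,288)&(Z>12)&(Z<80),'yel')
for n,w in(('postL',win(203,230,143,160)),('postR',win(322,338,168,190))):
    print(n,[(int(a),int(b),P[b,a].round(0).tolist()) for b,a in zip(*np.where(w&(Z>150)))][::4])
print(np.round(t['depth'][205:218,240:285:4]).astype(int).tolist())
# scene handle
S=cloud(s);mk=win(270,325,180,205)&(S[...,2]>205)&(S[...,2]<240)&(S[...,0]<520)&(S[...,0]>250)
q=S[mk];print('handle',len(q),cv2.minAreaRect(q[:,:2].astype(np.float32)),np.percentile(q[:,2],[5,50,95]))
```

```text
(60, 110) 82 ((593.8834228515625, -22.922607421875), (373.9239196777344, 19.889240264892578), 73.09304809570312) z [84.2 91.4 98.5]
(110, 150) 11 ((591.5777587890625, -14.768798828125), (383.7766418457031, 28.673233032226562), 76.0045394897461) z [117.1 135.7 145.5]
(165, 172) 34 ((512.4238891601562, 2.8600006103515625), (383.39434814453125, 145.8892822265625), 76.02975463867188) z [167.3 170.9 171.9]
(172, 182) 5044 ((521.47900390625, -4.1132354736328125), (383.8924255371094, 170.33209228515625), 76.61113739013672) z [175.  178.9 181.6]
(178, 195) 4425 ((524.2631225585938, 1.400299072265625), (399.67974853515625, 170.56866455078125), 76.12569427490234) z [178.3 180.5 184.8]
(205, 240) 187 ((457.9936218261719, 17.137264251708984), (129.64236450195312, 12.218835830688477), 76.45333099365234) z [222.4 226.8 230.8]
binR 479 ((426.0057678222656, -344.36083984375), (93.81902313232422, 133.57386779785156), 81.65394592285156) z [14.9 40.6 63.5]
binL 489 ((460.4884338378906, 362.2718505859375), (138.9542236328125, 129.66961669921875), 29.590608596801758) z [14.2 40.9 65. ]
bowl 525 ((596.627
[... 3636 characters left out ...]
, 1238, 1229, 1236, 1233, 1234], [1231, 1233, 1235, 1185, 1187, 1189, 1185, 1187, 1234, 1237, 1233, 1233], [1231, 1228, 1231, 1235, 1188, 1185, 1182, 1192, 1188, 1235, 1233, 1234], [1231, 1229, 1231, 1234, 1232, 1190, 1187, 1185, 1180, 1183, 1232, 1238], [1408, 1231, 1230, 1233, 1231, 1235, 1184, 1182, 1183, 1182, 1188, 1231], [1408, 1404, 1231, 1234, 1230, 1230, 1233, 1234, 1182, 1182, 1188, 1232], [1413, 1412, 1408, 1232, 1227, 1227, 1230, 1227, 1227, 1188, 0, 1229], [1410, 1408, 1408, 1405, 1233, 1231, 1230, 1228, 1231, 1235, 1184, 1227]]
handle 157 ((463.31219482421875, 19.526695251464844), (131.8856964111328, 19.34601593017578), 75.4851303100586) [209.75925245 222.29805232 228.27676067]
```

View pics/c1.png

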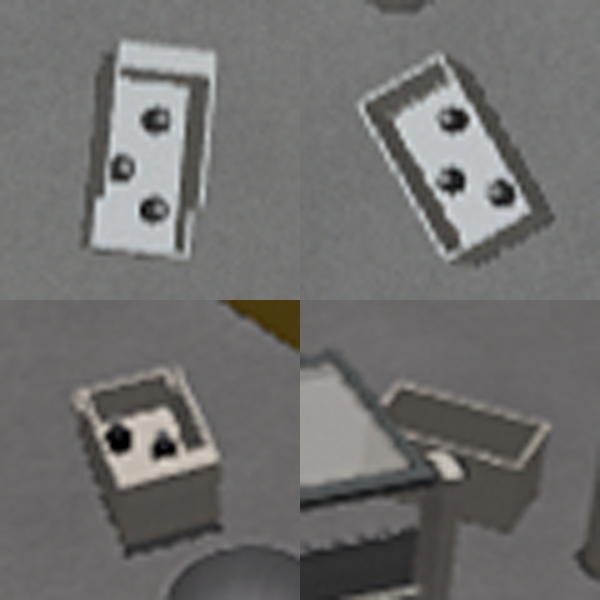

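The hooked bin is the right one, at about (426,-344) with its lip toward +x. The left bin is the plain one. The rack yaw is about -13.5° and the handle is at about (460,18). I'll check reachability, then look closely with the wrist camera over the bin and over the handle.

```bash
cat >> h.py <<'E'
from scipy.spatial.transform import Rotation as R
def quat(yaw,tilt=0):
    "tool x horizontal at world yaw (deg), tool down; tilt = rotation about world axis y at that yaw"
    y=np.radians(yaw);x=np.array([np.cos(y),np.sin(y),0]);z=np.array([0,0,-1.])
    M=R.from_matrix(np.stack([x,np.cross(z,x),z],1))
    return M.as_quat()[[3,0,1,2]].tolist()
E
python3 - <<'E'
from h import *
yaw=-13.5;X=np.array([np.cos(np.radians(yaw)),np.sin(np.radians(yaw)),0]);Y=np.array([-X[1],X[0],0])
H=np.array([460,18,0])+135*X;H[2]=175
for o in(yaw,yaw+180):
  for th in(0,.8,1.2,1.6):
    ph=np.arctan2(45,-135)-th;p=H+142.3*(np.cos(ph)*X+np.sin(ph)*np.array([0,0,1]))-[0,0,19]
    print(o,th,p.round(),arm.inverse_kinematics(p,quat(o)))
rail=H-12.5*X;rail[2]=125;b=rail-65*X+85*Y;b[2]=130
for o in(yaw+90,yaw-90):print('hang',o,b.round(),arm.inverse_kinematics(b,quat(o)))
for o in(85,-95):print('pick',o,arm.inverse_kinematics([426,-344,23],quat(o)))
arm.reach([400,-335,300],quat(-95 if arm.inverse_kinematics([426,-344,23],quat(-95)) is not None else 85))
c=snap('wrist','w1.png');print(np.round(c['cam_to_world'],3).tolist(),c['vfov'],arm.get_eef_pos(),arm.get_joint_positions(),arm.get_time())
E
```

```text
-13.5 0 [460.  18. 201.] [-0.09883072  0.1592524  -0.29107922  1.1204647   0.          1.70758506]
-13.5 0.8 [531.   1. 284.] [-0.1177423   0.27894711  0.07786983  1.36971905  0.          1.68867347]
-13.5 1.2 [584. -12. 298.] [-0.12882442  0.39551418  0.27935147  1.45463361  0.          1.67759135]
-13.5 1.6 [639. -25. 290.] [-0.1381859   0.52319651  0.45763562  1.50523544  0.          1.66822987]
166.5 0 [460.  18. 201.] [-0.09883072  0.1592524  -0.29107922  1.1204647   0.         -1.4340076 ]
166.5 0.8 [531.   1. 284.] [-0.1177423   0.27894711  0.07786983  1.36971905  0.         -1.45291918]
166.5 1.2 [584. -12. 298.] [-0.12882442  0.39551418  0.27935147  1.45463361  0.         -1.4640013 ]
166.5 1.6 [639. -25. 290.] [-0.1381859   0.52319651  0.45763562  1.50523544  0.         -1.47336278]
hang 76.5 [536.  87. 130.] [ 0.04451631  0.36358494 -0.20770634  0.99950504  0.          0.28013576]
hang -103.5 [536.  87. 130.] [ 0.04451631  0.36358494 -0.20770634  0.99950504  0.         -2.8614569 ]
pick 85 [-0.79516927  0.47674568 -0.34134945  0.7527012   0.         -0.70790281]
pick -95 [-0.79516927  0.47674568 -0.34134945  0.7527012   0.          2.43368985]
[[-0.087, -0.945, -0.316, 479.559], [-0.996, 0.082, 0.029, -343.864], [-0.001, 0.317, -0.948, 442.524], [0.0, 0.0, 0.0, 1.0]] 65.82255412301653 [ 399.42607065 -335.72451816  299.58518956] [-8.20359383e-01  2.59776392e-01  9.16244204e-02  1.40317371e+00
 -3.65426672e-04  2.40960219e+00] 1.3917
```

View pics/w1.png

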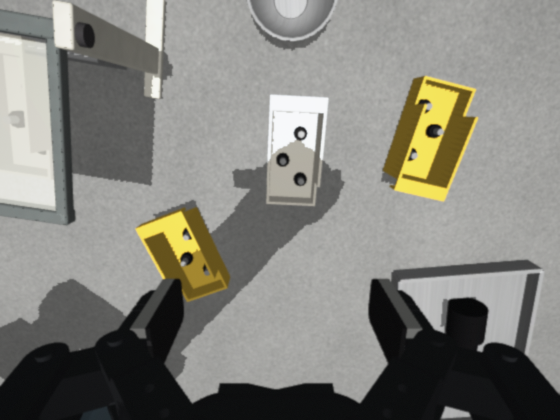

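The wrist view shows the hooked bin at (297,150), partly in the gripper's shadow, with its lip at the top (298,103). Next I'll measure it by depth, then move above the handle and look there.

```bash
cat > bin.py <<'E'
from h import *
def bin_pose(c,u0,u1,v0,v1):
    P=cloud(c);W=np.zeros(P.shape[:2],bool);W[v0:v1,u0:u1]=True
    Z=P[...,2];q=P[W&(Z>51)&(Z<70)];q=q[np.abs(q[:,:2]-np.median(q[:,:2],0)).max(1)<110]
    print('rim',len(q),np.percentile(q[:,2],[5,50,95]).round(1),cv2.minAreaRect(q[:,:2].astype(np.float32)))
    q=P[W&(Z>22)&(Z<70)]
    print('all',len(q),cv2.minAreaRect(q[:,:2].astype(np.float32)))
    g=q[(q[:,2]>51)]; return g
E
python3 - <<'E'
from bin import *
c=load('wrist');g=bin_pose(c,240,350,85,215)
for k in range(340,500,10):
    s=g[(g[:,0]>=k)&(g[:,0]<k+10)]
    if len(s)>5:print(k,len(s),s[:,1].min().round(1),s[:,1].max().round(1),s[:,2].mean().round(1))
arm.reach([460,18,340],quat(-13.5))
c=snap('wrist','w2.png');P=cloud(c);Z=P[...,2]
print(arm.get_eef_pos(),arm.get_time())
m=(Z>214)&(Z<234)&(np.hypot(P[...,0]-460,P[...,1]-18)<90)
n,l,st,ce=cv2.connectedComponentsWithStats(m.astype(np.uint8))
for i in range(1,n):
    if st[i,4]>150:
        q=P[l==i];print(st[i],cv2.minAreaRect(q[:,:2].astype(np.float32)),np.percentile(q[:,2],[5,50,95]).round(1),q.mean(0).round(1))
E
```

```text
rim 1343 [57.7 60.3 61.6] ((439.4720153808594, -362.9223937988281), (64.0392837524414, 101.16707611083984), 82.14068603515625)
all 1998 ((423.5311584472656, -360.7015686035156), (64.0605239868164, 133.34043884277344), 82.10160827636719)
380 14 -387.8 -384.7 58.5
390 41 -389.4 -325.3 59.1
400 52 -390.8 -326.1 59.3
410 58 -391.4 -327.0 59.5
420 52 -393.1 -329.1 59.4
430 59 -394.6 -330.0 59.6
440 56 -396.1 -331.2 59.3
450 57 -397.7 -333.1 59.6
460 61 -399.2 -334.1 59.5
470 360 -400.7 -335.0 60.3
480 478 -400.8 -337.1 60.3
490 55 -365.7 -338.0 60.3
[460.17690053  16.9195967  339.70814152] 2.7917
[ 269  130   16  151 2142] ((459.2372741699219, 16.12181854248047), (130.09683227539062, 11.990961074829102), 75.99267578125) [221.2 225.  226.6] [460.3  21.  224.6]
```

View pics/w2.png

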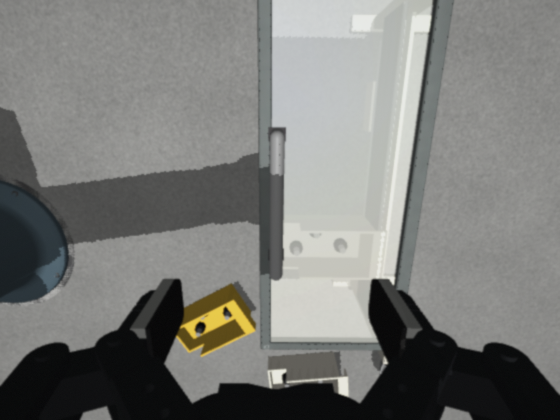

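The view shows the handle bar from (278,130) to (276,280), clear on both sides. The bin centre comes out at about (417,-360) with yaw -7.9°, and the rack yaw at -13.9°. I'll grip the bar and swing the hood open.

```bash
cat > geo.py <<'E'
from h import *
yaw=-13.9;X=np.array([np.cos(np.radians(yaw)),np.sin(np.radians(yaw)),0]);Y=np.array([-X[1],X[0],0]);K=np.array([0,0,1.])
bar=np.array([459.3,16.2,220]);H=bar+135*X;H[2]=175
rail=H-12.5*X;rail[2]=125
def hp(th):
    ph=np.arctan2(45,-135)-th;return H+142.3*(np.cos(ph)*X+np.sin(ph)*K)-19*K
E
python3 - <<'E'
from geo import *
arm.move_gripper(45)
arm.reach(bar+60*K,quat(yaw))
print(arm.servo_line(bar-19*K,None,120,threshold=15),arm.get_eef_pos())
arm.move_gripper(0);print(arm.get_width(),arm.get_contact_force(),arm.get_time())
for th in np.linspace(0,1.68,9)[1:]:
    arm.servo_line(hp(th),None,130)
    print(round(th,2),np.round(arm.get_contact_force(),1),arm.get_width())
snap('scene','s2.png');print(arm.get_time())
E
```

```text
False [460.2917141   16.13295868 202.25000632]
9.914748071525507 [ 2.73050109 -0.12897481  1.86239786] 4.8417
0.21 [-0.8  0.9 -1.7] 9.680918133949735
0.42 [-5.7  1.7 -0.1] 9.793501381835403
0.63 [-13.6   3.5  12.9] 9.695364160010566
0.84 [-8.2  1.1 15.5] 9.661462992574121
1.05 [-2.9  0.6 10.5] 9.622333949094152
1.26 [-0.3 -0.2  5.4] 9.986912282290927
1.47 [ 0.4 -2.1  1.5] 9.530787351829103
1.68 [ 1.6 -2.3  1.1] 9.917386997726807
7.9583
```

View pics/s2.png

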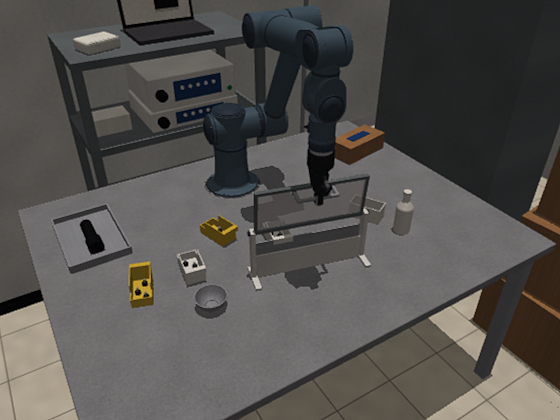

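The hood is upright, with the gripper still on the bar at (320,195) and low forces. Now I'll release, retreat over the top, and look from above the bin.

Run:
```python
from geo import *
arm.move_gripper(30);arm.wait(.2)
p=hp(1.68);print(arm.get_contact_force().round(1),arm.get_width())
arm.servo_line(p+80*K,None,150);arm.wait(.1)
arm.servo_line(p+80*K-180*X,None,250)
arm.move_gripper(85)
arm.reach([395,-357,230],quat(-97.9))
c=snap('wrist','w3.png');snap('scene','s3.png');snap('top');print(arm.get_eef_pos(),arm.get_time(),arm.get_contact_force().round(1))
from bin import bin_pose
P=cloud(c);Z=P[...,2];m=((Z>22)&(Z<70)&(np.hypot(P[...,0]-420,P[...,1]+360)<110)).astype(np.uint8)
n,l,st,ce=cv2.connectedComponentsWithStats(m)
for i in range(1,n):
    if st[i,4]>500:
        q=P[l==i];g=q[q[:,2]>53];print(st[i],cv2.minAreaRect(q[:,:2].astype(np.float32)),cv2.minAreaRect(g[:,:2].astype(np.float32)))
t=load('top');cv2.imwrite('pics/m3.png',np.hstack([cv2.resize(c['image'],(400,300)),cv2.resize(load('scene')['image'][150:300,200:400],(400,300))]))
Pt=cloud(t);q=Pt[(Pt[...,2]>200)&(np.hypot(Pt[...,0]-H[0],Pt[...,1]-H[1])<220)&(Pt[...,0]>540)];r=(q-H)
print('hood hi pts',len(q),np.percentile(r@X,[5,50,95]).round(),q[:,2].max())
```

```text
[1.8 0.9 0.6] 29.856090225091705
[ 395.85165395 -356.31337676  230.56838787] 12.4417 [-0.5 -0.2 -0.1]
[ 240   92   71  129 2853] ((423.613037109375, -360.8246765136719), (64.00353240966797, 132.08473205566406), 82.16620635986328) ((439.4734802246094, -363.0203552246094), (64.00727844238281, 100.03469848632812), 82.19901275634766)
hood hi pts 2919 [ 2. 15. 64.] 333.74492484261555
```

View pics/m3.png

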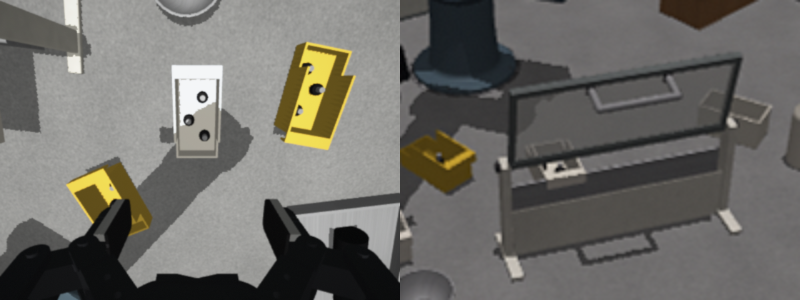

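The hood is fully open and stays so by itself: its frame leans back at about (625,105) in the right half of the picture. The hooked bin is unmoved at (197,110) in the left half. With the gripper turned so the camera is on the front side, I'll take one close look at the rail.

Run:
```python
from geo import *
arm.reach(rail-110*X+50*Y+150*K,quat(yaw+90))
c=snap('wrist','w4.png');P=cloud(c);r=P-rail;a=r@X;b=r@Y;Z=P[...,2]
print(arm.get_eef_pos(),arm.get_time())
for b0 in range(-160,180,20):
    m=(abs(b-b0)<10)&(Z>119)&(Z<132)&(abs(a)<20);q=m.sum()
    if q>3:print(b0,q,'x',np.percentile(a[m],[2,50,98]).round(1),'z',np.percentile(Z[m],[2,50,98]).round(1))
# hung bin rim
m=(Z>112)&(Z<140)&(a<25)&(a>-160)&(b<-20)&(b>-150)
print(cv2.minAreaRect(np.stack([a[m],b[m]],1).astype(np.float32)),np.percentile(Z[m],[5,50,95]))
```

```text
[483.52640903  61.2488743  274.90900345] 14.3833
-160 122 x [-3.5 -1.9  1.1] z [119.1 124.  125.8]
-140 124 x [-3.4 -2.   1.4] z [119.4 124.  125.8]
-120 265 x [-19.1  -4.    7. ] z [119.6 127.3 129.4]
-100 268 x [-8.6 -5.3  7.2] z [119.5 127.7 129.2]
-80 4 x [-8.5 -8.1 -7.7] z [119.3 121.  122.6]
-40 108 x [-3.  -1.7  1.3] z [119.1 124.  126.2]
-20 118 x [-3.2 -1.6  0.9] z [119.7 124.  125.9]
0 118 x [-3.  -1.7  1.3] z [119.2 124.1 126. ]
20 119 x [-2.9 -1.6  0.9] z [119.2 124.2 126. ]
40 117 x [-2.8 -1.6  1.1] z [119.2 124.1 126.3]
60 117 x [-2.7 -1.5  1.1] z [119.5 124.4 126.1]
80 117 x [-2.7 -1.5  1.1] z [119.4 123.9 125.8]
100 114 x [-2.6 -1.4  1.6] z [119.6 124.1 126. ]
120 117 x [-2.5 -1.5  1.2] z [119.2 124.3 126.3]
140 89 x [-2.7 -1.3  2.9] z [119.6 124.  126. ]
((-42.82084655761719, -84.9095230102539), (101.02732849121094, 129.70518493652344), 0.06734073907136917) [113.16904502 123.74259234 128.68777345]
```

View pics/w4.png

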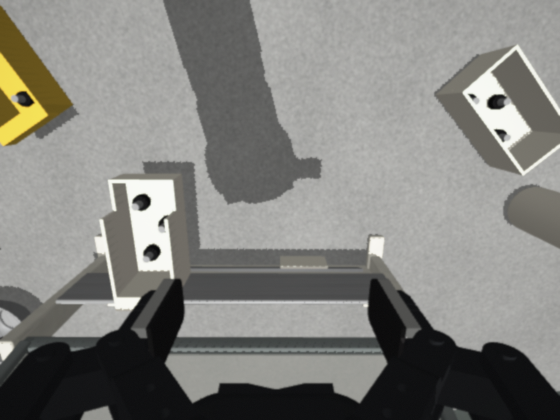

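The rail matches my estimate within 0.5 mm, its yaw is about -14.1°, and the free half (right of the hung bin at (147,235)) is clear. Now I'll pick the bin.

```bash
sed -i 's/^rail=.*/rail=H-12.5*X;rail[2]=125\nyaw=-14.1;X=np.array([np.cos(np.radians(yaw)),np.sin(np.radians(yaw)),0]);Y=np.array([-X[1],X[0],0]);rail=rail-0.2*X/' geo.py
python3 - <<'E'
from geo import *
by=np.radians(-7.8);bx=np.array([np.cos(by),np.sin(by),0])
g=np.array([417.2,-360.0,23])+5*bx
arm.servo_line(arm.get_eef_pos()-60*X,None,200)
arm.reach(g+110*K,quat(82.2))
print(arm.servo_line(g,None,120,threshold=12),arm.get_eef_pos().round(1))
arm.move_gripper(0);print(arm.get_width(),arm.get_contact_force().round(1))
e=arm.get_eef_pos();print(e.round(1))
arm.servo_line(e+150*K,None,120);arm.wait(.2)
e=arm.get_eef_pos();print(e.round(1),arm.get_width(),arm.get_contact_force().round(1),arm.get_time())
c=snap('wrist','w5.png');snap('scene','s5.png')
cv2.imwrite('pics/m5.png',np.hstack([cv2.resize(c['image'],(400,300)),cv2.resize(load('scene')['image'][120:270,110:310],(400,300))]))
P=cloud(c);r=P-e;a=r@bx;b=r@np.array([-bx[1],bx[0],0]);z=r[...,2]
m=(abs(b)<29)&(a>-80)&(a<85)&(z<60)&(z>-60)
for k in range(-75,85,6):
    w=m&(abs(a-k)<3)
    if w.sum()>3:print(k,w.sum(),np.percentile(z[w],[2,50,98]).round(1),np.percentile(b[w],[2,98]).round(1))
E
```

```text
False [ 422.7 -361.1   23.8]
63.297525339776726 [-0.4  0.8  5.6]
[ 422.9 -361.4   24.2]
[ 422.6 -361.1  173.5] 62.68380406046284 [-0.4 -0.  -1. ] 19.5167
-63 2178 [-23.7   7.4  10.4] [-27.8  28.1]
-57 1096 [-21.9 -20.5   9.4] [-27.6  28.4]
-51 1518 [-21.9 -20.5   9. ] [-27.6  28.1]
-45 1552 [-21.9 -20.5   9.1] [-27.5  28.1]
-39 1640 [-21.8 -19.9   8.9] [-27.6  28.1]
-33 1503 [-21.7 -19.6  36.1] [-27.8  28.7]
-27 1276 [-21.9 -20.3  36.5] [-27.6  28.5]
-21 1607 [-21.9 -20.3  36.2] [-27.3  28.2]
-15 1778 [-21.8 -13.2  37.1] [-27.1  28.5]
-9 1409 [-21.8 -19.2  36.2] [-27.4  28.3]
-3 1072 [-21.9 -20.4  36.4] [-27.5  28.3]
3 1126 [-22.  -20.5  36.3] [-27.6  28.3]
9 1255 [-22.  -20.6  36.1] [-27.4  28.2]
15 1449 [-21.9 -20.4  36. ] [-27.1  28.2]
21 1517 [-21.8 -11.4  35.9] [-27.   28.1]
27 1086 [-21.8 -20.1  35.9] [-27.8  28.1]
33 823 [-22.  -20.6  33.1] [-27.7  28. ]
39 831 [-21.9 -20.7  27.3] [-27.8  28. ]
45 829 [-22.  -20.8  20.1] [-27.7  28. ]
51 5040 [-21.4  -3.8  12.7] [-27.7  27.6]
```

View pics/m5.png

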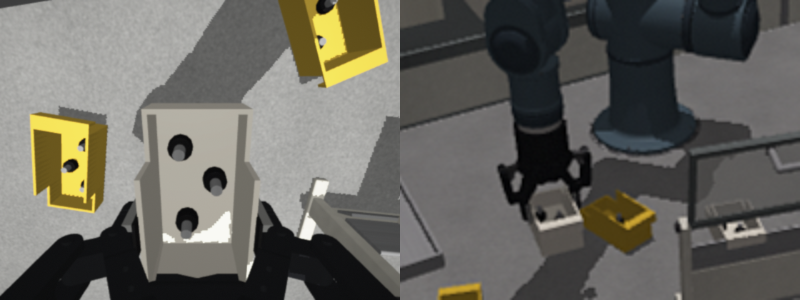

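The bin is held level and centred: its floor is flat and its bottom is 24 mm below the TCP. Next I'll carry it in clear of the rack, stop above the rail, check the lip against the rail, then lower.

```bash
cat >> geo.py <<'E'
def inhand(c,e,ang):
    "rear-wall inner face and floor of held bin, relative to TCP in bin axes"
    t=np.radians(ang);bx=np.array([np.cos(t),np.sin(t),0]);r=cloud(c)-e;a=r@bx;b=r@np.array([-bx[1],bx[0],0]);z=r[...,2]
    m=(abs(b)<20)&(a>46)&(a<58)&(z>-15)&(z<12);print('rear wall a',np.median(a[m]),[np.median(a[m&(abs(b-k)<5)]).round(1) for k in(-15,0,15)],m.sum())
    for k in(-45,0,40):
        f=(abs(b)<24)&(abs(a-k)<8)&(z<-18)&(z>-26);print('floor',k,np.median(z[f]).round(1))
E
python3 - <<'E'
from geo import *
inhand(load('wrist'),np.array([422.6,-361.1,173.5]),-7.8)
q=quat(yaw+90)
arm.servo_line([340,-280,235],None,200)
arm.reach(rail-160*X+85*Y+110*K,q)
t=rail-60*X+85*Y;t[2]=160
arm.servo_line(t-40*X,None,150)
arm.servo_line(t,None,80);arm.wait(.3)
e=arm.get_eef_pos();d=e-rail;print('rel rail',d@X,d@Y,e[2],arm.get_tcp_rot(),q,arm.get_time(),arm.get_width(),arm.get_contact_force().round(1))
c=snap('wrist','w6.png');inhand(c,e,yaw);snap('scene','s6.png');
cv2.imwrite('pics/m6.png',np.hstack([cv2.resize(c['image'],(400,300)),cv2.resize(load('scene')['image'][130:280,220:420],(400,300))]))
E
```

```text
rear wall a 51.7299016083922 [np.float64(51.7), np.float64(51.7), np.float64(51.7)] 2630
floor -45 -20.7
floor 0 -20.8
floor 40 -20.9
rel rail -60.17688166404919 85.03103608882213 160.0513532376889 [4.30030194e-05 7.88501553e-01 6.15032761e-01 3.63791826e-05] [0.0, 0.7885477194774018, 0.6149735718768644, 0.0] 23.6583 63.25850264939623 [ 0.7  0.2 -1.8]
rear wall a 51.873770923711035 [np.float64(51.9), np.float64(51.9), np.float64(51.9)] 2628
floor -45 -20.7
floor 0 -20.8
floor 40 -20.9
```

View pics/m6.png

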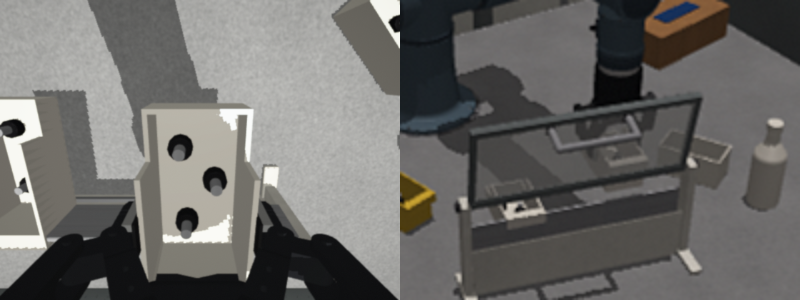

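The bin is over the free place, parallel to the hung bin. Its slot centre is 0.3 mm from the rail plane. I'll lower it with a force stop.

Run:
```python
from geo import *
t=rail-59.8*X+85*Y
for z,r in((112,80),(90,30)):
    t[2]=z;hit=arm.servo_line(t,None,r,threshold=8);e=arm.get_eef_pos();d=e-rail
    print(z,hit,d@X,d@Y,e[2],arm.get_contact_force().round(1),arm.get_time())
    if hit:break
arm.wait(.2);c=snap('wrist','w7.png');inhand(c,arm.get_eef_pos(),yaw)
snap('scene');cv2.imwrite('pics/m7.png',cv2.resize(load('scene')['image'][150:260,230:400],(680,440)))
```

```text
112 True -61.68138120152237 84.76737576199474 154.40528454929267 [ 0.3 -0.8 -1.6] 24.0083
rear wall a 51.75288892533692 [np.float64(51.8), np.float64(51.7), np.float64(51.7)] 2626
floor -45 -20.8
floor 0 -20.9
floor 40 -21.1
```

View pics/m7.png

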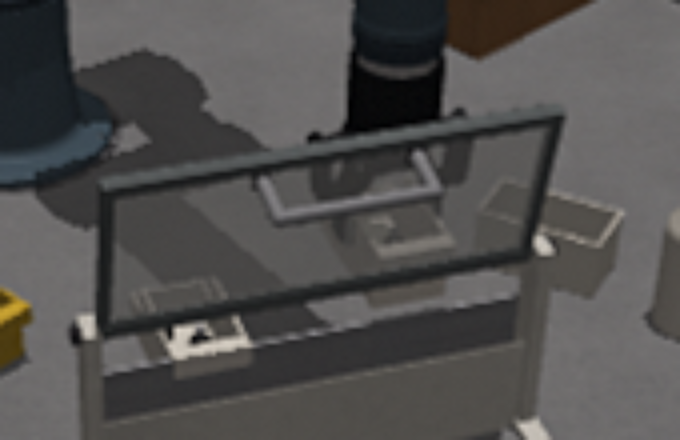

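That force stop was a false one from starting the motion: at z 154 the lip is still 45 mm above the rail. I'll realign and go on more gently.

Run:
```python
from geo import *
t=rail-59.8*X+85*Y
def rep(n,hit):
    e=arm.get_eef_pos();d=e-rail;print(n,hit,(d@X).round(2),(d@Y).round(2),e[2].round(2),arm.get_contact_force().round(1),arm.get_time())
t[2]=116;rep(116,arm.servo_line(t,None,50));arm.wait(.3);rep('settled',0)
for z in(104,90):
    t[2]=z;hit=arm.servo_line(t,None,20,threshold=10);rep(z,hit)
    if hit:break
arm.wait(.3);rep('end',0);c=snap('wrist');inhand(c,arm.get_eef_pos(),yaw)
```

```text
116 False -59.37 85.07 116.26 [ 0.4 -0.5 -1.4] 25.2417
settled 0 -59.59 85.05 116.28 [-0.3  0.  -2. ] 25.5417
104 False -59.79 85.01 104.0 [-0.4  0.2 -2.3] 26.2917
90 True -59.78 84.93 91.51 [-1.6 -1.   4.8] 26.9333
end 0 -59.77 84.96 91.5 [-1.2  0.   5.8] 27.2333
rear wall a 52.15382750451974 [np.float64(52.2), np.float64(52.1), np.float64(52.1)] 2601
floor -45 -21.2
floor 0 -20.8
floor 40 -20.4
```

It made contact at z 91.5 (92 expected), so the lip is seated. I'll release, back off and check.

Run:
```python
from geo import *
arm.move_gripper(85);arm.wait(.2)
e=arm.get_eef_pos();arm.servo_line(e+[0,0,130],None,120);arm.servo_line(e+[0,0,150]-70*X,None,150);arm.wait(.4)
c=snap('wrist','w8.png');snap('scene');snap('top');print(arm.get_contact_force().round(1),arm.get_time())
cv2.imwrite('pics/m8.png',np.hstack([cv2.resize(c['image'],(400,300)),cv2.resize(load('scene')['image'][150:270,230:390],(400,300))]))
r=cloud(c)-rail;a=r@X;b=r@Y;Z=r[...,2]+125
for n,s in(('hung',-1),('new',1)):
    m=(abs(b-s*85)<55)&(Z>122)&(Z<134)&(a<15)&(a>-140)
    print(n,cv2.minAreaRect(np.stack([a[m],b[m]],1).astype(np.float32)),[np.median(Z[m&(abs(a-k)<8)]).round(1) for k in(-70,-40,-10,3)])
    for k in(-105,-80,-40,-20):
        f=(abs(b-s*85)<22)&(abs(a-k)<6)&(Z>60)&(Z<80);print('  floor',k,f.sum(),np.median(Z[f]).round(1) if f.any() else None)
```

```text
[ 0.5 -0.3  0.2] 30.25
hung ((-44.539710998535156, -90.3879165649414), (76.71149444580078, 110.33917999267578), 77.17876434326172) [np.float64(127.2), np.float64(127.1), np.float64(127.3), np.float64(127.8)]
  floor -105 390 71.2
  floor -80 297 71.1
  floor -40 141 71.8
  floor -20 86 71.0
new ((-34.167667388916016, 87.5765380859375), (109.4190902709961, 83.42744445800781), 85.33894348144531) [np.float64(122.4), np.float64(124.5), np.float64(127.3), np.float64(127.9)]
  floor -105 480 61.5
  floor -80 439 63.9
  floor -40 487 67.6
  floor -20 299 69.2
```

View pics/m8.png

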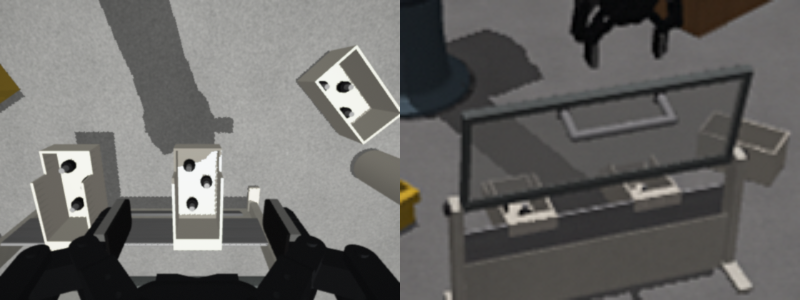

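The new bin hangs at (197,200), beside the fixed bin at (65,200), with the hood still open. It sags about 5° front-down. The slot's 5 mm of play allows up to about 6.8°, and its lip top is at the same height as the fixed bin's. Before handing in, I'll check that it has stopped moving and that the other things haven't shifted.

Run:
```python
from geo import *
arm.wait(1.0);c=snap('wrist');t=snap('top')
r=cloud(c)-rail;a=r@X;b=r@Y;Z=r[...,2]+125
for k in(-105,-20):
    f=(abs(b-85)<22)&(abs(a-k)<6)&(Z>55)&(Z<80);print('floor',k,np.median(Z[f]).round(1))
for k in(60,85,110):
    m=(abs(b-k)<6)&(Z>126)&(Z<135)&(a>-12)&(a<15);print('lip',k,np.percentile(a[m],[3,97]).round(1),np.median(Z[m]).round(1))
P=cloud(t);z=P[...,2];v,u=np.mgrid[0:420,0:560]
for n,(u0,u1,v0,v1) in dict(bowl=(350,400,155,190),bottle=(130,165,150,190),plain=(140,190,190,240),yel=(312,348,240,288)).items():
    m=(u>=u0)&(u<=u1)&(v>=v0)&(v<=v1)&(z>12)&(z<200);print(n,m.sum(),np.round(cv2.minAreaRect(P[m][:,:2].astype(np.float32))[0]))
print(arm.get_time(),arm.get_contact_force().round(1));arm.job_done()
```

```text
floor -105 61.4
floor -20 69.2
lip 60 [-10.9   4.8] 127.9
lip 85 [-10.7   4.3] 127.9
lip 110 [-10.9   4.7] 128.0
bowl 521 [ 596. -367.]
bottle 446 [590. 386.]
plain 242 [472. 354.]
yel 361 [ 296. -201.]
31.35 [-0.  -0.1  0.7]
the job is handed in; nothing more can be done
```

The job is handed in at about 31 s of the 62 s allowed. I swung the hood open by its handle, and it has stayed open by itself since. I then hung the hooked bin on the rail's free half and let go.

- **Hung bin:** the lip is seated over the rail, its top level with the fixed bin's (about 128 mm). The bin was not moving over the last second, and the robot was touching nothing.
- **Sag:** the bin hangs about 5° nose-down, while the fixed bin is level. I took this as the slot's 5 mm of play, which would allow up to about 6.8°, and left it.
- **False stop:** on the first lowering, the force stop triggered as the motion began, with the lip still about 45 mm above the rail. I realigned and lowered again without trouble.
- **Other things:** the bowl and the nearer yellow bin measured within 1 mm of where they started. The bottle and plain bin did not agree in the last top view, reading about 10–17 mm off. I put this down to crude cropping and partial masking, because the plain bin's area fell to half. The gripper never went near either, and in the pictures both look in place.

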